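Hold a filter cube home in the corner of an alignment jig

ROBOT

A 6-joint arm with a two-finger parallel gripper is mounted at the origin on a cart in front of the work surface, level with it; the furniture and walls round the work are solid. World frame = base frame: x ahead of the robot, y to its left, z up, the work surface at z = 0. Lengths are in m, angles in rad, forces in N, time in s.
With the tool pointing down it reaches from about 0.35 to 0.975 m from the base axis. Payload 7.1 kg.
Tool frame: the origin (TCP) lies midway between the tips of the shut fingers; the grasp point (between the pads) lies 19 mm behind it; z points along the fingers, y is the line along which they close (so a half turn about z gives the same grasp; the last joint's range is limited). The gripper opens to 88 mm and grips with 3 to 60 N. Pads are 20 mm wide; open, the fingers measure 115 mm over their backs; the gripper's body (75 mm by 178 mm) begins 61 mm behind the grasp point.
Start: joints at [-1.15, 0.423, 1.63, -0, 1.089, -0.019], TCP at [0.266, -0.565, 0.223] pointing down, gripper open.
Joint ranges: [-3, 3], [-0.9, 2.11], [0.09, 2.58], [-1.31, 4.45], [0.11, 2.69], [-2.54, 2.54]. Speed limits (rad/s): [2.39, 2.39, 3.01, 3.14, 3.14, 3.14].

INTERFACE

Orientations are given as a rotation vector (axis times angle).
In Python, from cell import bot, eyes, job gives the robot as it stands.
- The arm moves only by the tool send_rows, never from a script. Its argument "rows" is a list of rows, each a list of 2 entries, a list of its own where there are three numbers: the shift along the tool's x, y, z in mm, then the turn, a rotation vector about the tool's x, y, z in degrees. In form: [[[x, y, z], [rx, ry, rz]], ...]. A call has 1 to 8 rows; each row is the pose to reach, as a shift and turn from the pose commanded when the call began, along the tool's axes at that moment; what a row does not reach only later rows make up. A row lasts 1/12 s, in which the tool goes at most 41.7 mm and 7.16 degrees, less where a joint would pass 70% of its speed; a pose out of reach is approached as far as the arm can. A call with a gripper value outside its range is refused whole. "grip" is the finger opening in mm, from 0 to 87.8, set as the call begins (left out, the last holds). The fingers move at their own pace and stop on an object; "grip_force" is the grip in N (left out, the last holds). Time passes only in rows, so rows that repeat a pose let the fingers close. It gives the time, the measured TCP pose, the force, the opening and the grip force at its end, in the units of the state.
- bot.get_state(): the state, without advancing time (a new reading comes with each control period).
- eyes.read_camera(name): name is "side" or "top"; returns a dict with "frame" (480x640x3 uint8, red, green, blue), "depth" (480x640 float32, m along the optical axis (not along the pixel's ray), 0 where there is no reading), "mtx" (3x3 intrinsics, pixels), "dist_coeffs" ([k1, k2, p1, p2, k3] as OpenCV has them; the pictures are not rectified), "xyz" and "attitude" of the camera in the world. Camera axes: x right, y down, z forward; pixel columns grow to the right and rows downward; lengths in m; the calibration is good to about 2 mm. A picture is of the moment at which its call begins.
- job.job_done(): hands the job in; it is judged then, once.
The state is a dict: "time_s": time; "joint_positions": joint angles; "dq": joint speeds; "joint_efforts": joint torques, N m; "tool_pos": TCP position; "ee_rot": TCP orientation; "wrist_force": force on the tool from outside, world axes, zero at the start; "moment": the same for the moment, N m; "gripper_width": finger opening in m; "grasp_force": force on a finger pad.
Only numpy, scipy, OpenCV 4.12 (cv2) and the standard library are available. Lean on these libraries where they do the work, as an engineer would, in place of code of your own. Each camera call takes 0.05 s, during which the arm holds its last target. There are 200 camera calls.

TASK

Pick up the filter cube that stands by itself on the front left part of the desk (not those by the control panel), stand it upright on the bed of the alignment jig with its round window facing straight away from the back stop (the far one), and push it fully home into the corner so that it bears against the back stop and the left side stop at once, square and flat on the bed. Finish while still holding it there in the gripper, pressed firmly against both stops: do not let go. Leave the other things on the desk where they are.

Things in the scene. Friction and masses are not known exactly. Their poses are not given: they have to be found in the camera images.
- cube: black microscope filter cube, loose, 0.09 kg, a round window in one side; alone, left of the jig. Solid from -18 to +16 mm in its x, -20 to +20 in y, 0 to 36 in z. Origin at the underside, z up; the window is in the -x side. Stands on the desk (z = 0). Grip it across y (40 mm) or x (34 mm), fingertips at least 13 mm above its underside, so that they clear the stops
- window (a point): the middle of the cube's round window: 18 mm to -x of the cube's origin and 18 mm above its underside
- jig: alignment jig, fixed to the desk: aluminium bed plate 120 x 120 x 10 mm with two low dark steel bars (stops) forming a corner. Origin: middle of its underside; bed at z = 10 mm. x points to the back stop, y to the side stop; the other sides are open. Cube home: axes parallel to the jig's, cube origin at x = +24, y = +20, z = +10 mm in the jig frame
- back_stop: the back stop, rigid, on the far side of the jig as seen from the robot: a bar 75 mm long in jig y, 14 mm thick, 10 mm high above the bed. Its origin is the middle of the lower edge of its contact face, which is the plane x = +40 mm of the jig; the bar reaches from y = -45 to +30 mm in the jig frame.
- side_stop: the side stop, rigid, on the left side of the jig as seen from the robot: a bar 75 mm long in jig x, 14 mm thick, 10 mm high above the bed. Its origin is the middle of the lower edge of its contact face, which is the plane y = +40 mm of the jig; the bar reaches from x = -45 to +30 mm in the jig frame.
- corner (a point): the point on the bed where the planes of the two contact faces meet (jig x = +40, y = +40, z = +10 mm); the bars themselves end 10 mm short of it
- timer: bystander: white bench timer, 41 x 68 x 50 mm, origin under its middle
- mount_bottle: bystander: small brown bottle with a white cap, 27 mm wide, 62 mm high, origin under its middle
- coverslip_box: bystander: small square box with a lid, 30 x 30 x 16 mm, origin under its middle
- tweezers: bystander: steel tweezers lying flat, 124 x 12 x 8 mm, origin under the middle, long axis x
- dish: bystander: flat round culture dish with lid, 62 mm wide, 14 mm high, origin under its middle

How it is judged:
At the end, for the whole second after the job is handed in: The fingers are on the cube (over 1 N) and press it on the back stop and the side stop with over 1 N each; it is within 2.5 mm of home in the corner, within 3.5 mm of the bed, square and upright within 0.07 rad, its window facing away from the back stop (contact force between cube and back_stop above 1 N and contact force between cube and side_stop above 1 N and contact force between the fingers and cube above 1 N and x of cube in the frame of jig above 0.0215 m and y of cube in the frame of jig above 0.0175 m and z of cube in the frame of jig between 0.007 and 0.0135 m and x of window in the frame of jig below 0.0125 m and angle between the x axis of cube and the x axis of jig, either way round below 0.07 rad and angle between cube's own z axis and vertical below 0.07 rad); the arm keeps its last pose, push and grip.
It fails at once if the timer is moved by more than 30 mm (distance of timer from where it was at the start of the episode above 0.03 m).
It fails at once if the mount bottle is moved by more than 30 mm (distance of mount_bottle from where it was at the start of the episode above 0.03 m).
It fails at once if the coverslip box is moved by more than 30 mm (distance of coverslip_box from where it was at the start of the episode above 0.03 m).
It fails at once if the tweezers is moved by more than 30 mm (distance of tweezers from where it was at the start of the episode above 0.03 m).
It fails at once if the dish is moved by more than 30 mm (distance of dish from where it was at the start of the episode above 0.03 m).
It also fails if it takes over 48 s, if anything falls off the work surface, if the arm or the gripper's body presses on something with over 40 N, if the wrist force passes 120 N, or if a joint passes its speed limit or range.

## Working session

There is one attempt and no reset: what is moved stays moved. The work goes in short steps, Python scripts to look and compute and a tool call to move; the robot and the scene stay as the last step left them, time stands still between calls to the robot, and variables do not carry over. Pictures are saved under pics/ and viewed, at most 10 in all, crops included, and the job is handed in when it is done.

Besides the shell and the picture viewer there is one more tool, called after "Emit:" in YAML: its name, and indented under it one key for each argument. send_rows: Moves the arm, as the interface text tells. Its arguments: {"type":"object","properties":{"rows":{"type":"array","items":{"type":"array"}},"grip":{"type":"number"},"grip_force":{"type":"number"}},"required":["rows"]}

```bash
mkdir -p pics; ls
python3 - <<'E'
from cell import bot,eyes,job
import cv2,numpy as np,pickle
for n in("top","side"):
    c=eyes.read_camera(n); pickle.dump(c,open(n+".pkl","wb"))
    cv2.imwrite(f"pics/{n}0.png",c["frame"][:,:,::-1]); print(n,c["mtx"],c["dist_coeffs"],c["xyz"],c["attitude"])
s=bot.get_state();print(s)
E
```

```text
pics
top [[485.62368083   0.         322.80915236]
 [  0.         485.62368083 242.94340097]
 [  0.           0.           1.        ]] [-0.03067965  0.          0.          0.          0.        ] [ 0.39734369 -0.00444717  1.0564832 ] [-2.13989795  2.17572685 -0.15256596]
side [[470.44999833   0.         317.52129999]
 [  0.         470.44999833 239.73634978]
 [  0.           0.           1.        ]] [0.03571054 0.         0.         0.         0.        ] [0.15610345 0.68595746 0.38846848] [-0.59430898  2.35321681 -1.52592655]
{'time_s': 0.1, 'joint_positions': array([-1.14999316e+00,  4.23799721e-01,  1.63057957e+00, -1.94645072e-06,
        1.08860543e+00, -1.89832933e-02]), 'dq': array([ 0.00038327, -0.00299045, -0.00110213,  0.00180401,  0.00162893,
        0.00182468]), 'joint_efforts': array([ 6.17489568e-04, -5.45617282e+01, -2.74328309e+01,  6.47186721e-02,
        1.88821717e-02, -4.51055939e-05]), 'tool_pos': array([ 0.26592307, -0.56506329,  0.22197075]), 'ee_rot': array([-3.06461422e+00, -6.84965145e-01,  4.38832297e-04]), 'wrist_force': array([ 0.43832768, -0.25811664,  0.9740941 ]), 'moment': array([ 0.00679139,  0.00125653, -0.01227508]), 'grasp_force': 0.0, 'gripper_width': 0.08787333786075092}
```

View pics/top0.png

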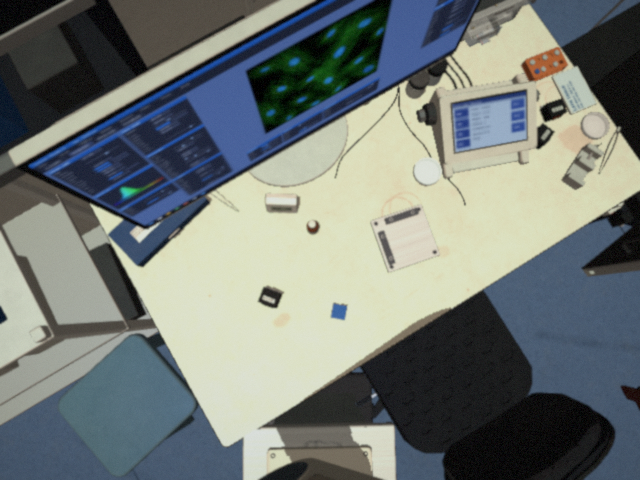

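View pics/side0.png

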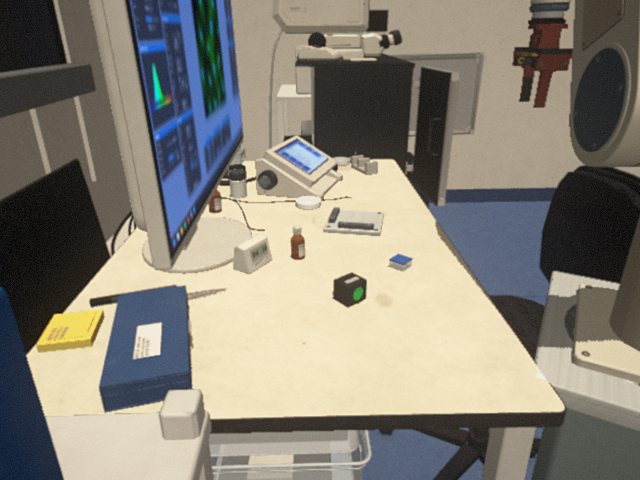

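The top view shows the cube at about (270,297) and the jig at (405,238), with its back stop on top and its side stop on the left. The side view shows the green window at about (358,293). Next I'll enlarge these areas.

```bash
cat > h.py <<'E'
import numpy as np,cv2,pickle
from scipy.spatial.transform import Rotation as R
def ray(c,px):
    p=cv2.undistortPoints(np.float64(px).reshape(-1,1,2),c["mtx"],np.array(c["dist_coeffs"])).reshape(-1,2)
    d=np.c_[p,np.ones(len(p))]; return d@R.from_rotvec(c["attitude"]).as_matrix().T
def onz(c,px,z):
    d=ray(c,px); o=np.array(c["xyz"]); return o+d*((z-o[2])/d[:,2:])
def proj(c,P):
    M=R.from_rotvec(c["attitude"]).as_matrix().T
    return cv2.projectPoints(np.float64(P).reshape(-1,1,3),cv2.Rodrigues(M)[0],-M@np.array(c["xyz"]),c["mtx"],np.array(c["dist_coeffs"]))[0].reshape(-1,2)
E
python3 - <<'E'
from h import *
t=pickle.load(open("top.pkl","rb"));s=pickle.load(open("side.pkl","rb"))
def crop(c,x,y,w,h,k): return cv2.resize(c["frame"][y:y+h,x:x+w,::-1],None,fx=k,fy=k,interpolation=cv2.INTER_CUBIC)
a=crop(t,250,280,40,40,7);b=crop(s,325,265,50,50,5.6);j=crop(t,365,195,80,80,6)
o=np.zeros((560,770,3),np.uint8);o[:280,:280]=a;o[280:560,:280]=b;o[:480,285:765]=j
cv2.imwrite("pics/crop.png",o)
print(onz(t,[[270,297]],.036),onz(t,[[405,238]],.01),onz(s,[[350,290]],.02))
for q in [(280,203),(312,226),(339,311),(425,172)]:print(q,onz(t,[q],.03))
g=cv2.cvtColor(t["frame"],cv2.COLOR_RGB2GRAY)
for n,(x,y,w,h) in dict(cube=(255,283,30,28)).items():
    m=(g[y:y+h,x:x+w]<90).astype(np.uint8)
    cs=max(cv2.findContours(m,0,2)[0],key=cv2.contourArea)+[x,y]
    W=onz(t,cs.reshape(-1,2),.036)[:,:2]
    print(n,cv2.minAreaRect(np.float32(W*1000)))
f=s["frame"].astype(int);m=(f[:,:,1]>f[:,:,0]+50)&(f[:,:,1]>f[:,:,2]+40);m[:270]=0;m[310:]=0;m[:,:330]=0;m[:,375:]=0
v,u=np.nonzero(m);print(len(u),u.mean(),v.mean(),onz(s,[[u.mean(),v.mean()]],.018))
E
```

```text
[[0.42011466 0.09670455 0.036     ]] [[ 0.54365596 -0.19532024  0.01      ]] [[0.4177946  0.10480203 0.02      ]]
(280, 203) [[0.62130487 0.07515191 0.03      ]]
(312, 226) [[0.5699816  0.00691745 0.03      ]]
(339, 311) [[ 0.38864259 -0.04705574  0.03      ]]
(425, 172) [[ 0.68561825 -0.24133141  0.03      ]]
cube ((419.979736328125, 96.96957397460938), (39.34272384643555, 34.18695831298828), 67.92278289794922)
89 357.6179775280899 293.2247191011236 [[0.40471047 0.10507556 0.018     ]]
```

View pics/crop.png

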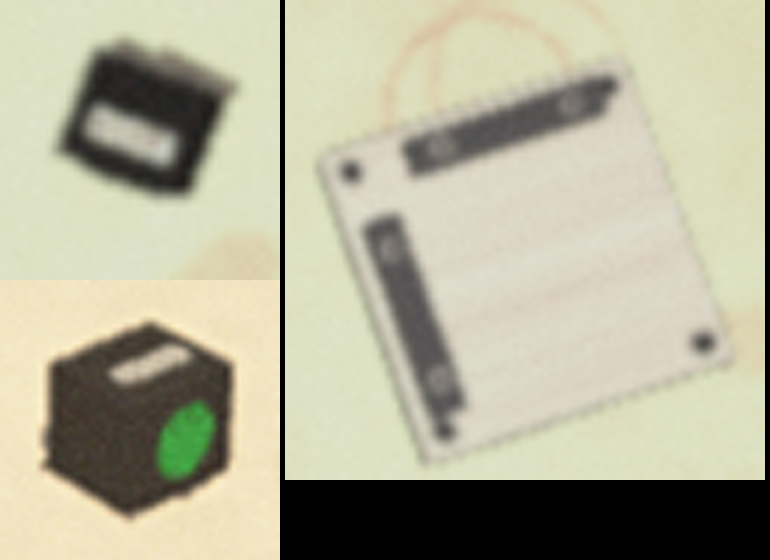

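The crops show the cube's window on the face towards the robot and left, and the jig corner at upper left in the top view, with both bars clear. Next I'll measure the jig.

Run:
```python
from h import *
t=pickle.load(open("top.pkl","rb"))
g=cv2.cvtColor(t["frame"],cv2.COLOR_RGB2GRAY)
k=8;x,y=365,195
G=cv2.resize(g[y:y+80,x:x+80],None,fx=k,fy=k,interpolation=cv2.INTER_CUBIC)
m=cv2.morphologyEx((G<130).astype(np.uint8),cv2.MORPH_OPEN,np.ones((31,31)))
for c in cv2.findContours(m,0,2)[0]:
    if cv2.contourArea(c)<2000: continue
    px=(c.reshape(-1,2)+.5)/k-.5+[x,y]
    r=cv2.minAreaRect(np.float32(onz(t,px,.02)[:,:2]*1000));print(r, cv2.boxPoints(r).round(1).tolist())
# plate corners from crop picture (6x, offset 285)
P=np.array([[318,155],[622,58],[733,362],[425,466]],float);px=(P-[285,0]+.5)/6-.5+[365,195]
W=onz(t,px,.01);print(W.mean(0));
for i in range(4):
    d=W[(i+1)%4]-W[i];print(np.linalg.norm(d),np.degrees(np.arctan2(d[1],d[0])))
# cube refined
x,y=250,280;G=cv2.resize(g[y:y+40,x:x+40],None,fx=k,fy=k,interpolation=cv2.INTER_CUBIC)
m=cv2.morphologyEx((G<75).astype(np.uint8),cv2.MORPH_CLOSE,np.ones((41,41)))
c=max(cv2.findContours(m,0,2)[0],key=cv2.contourArea);px=(c.reshape(-1,2)+.5)/k-.5+[x,y]
print(cv2.minAreaRect(np.float32(onz(t,px,.036)[:,:2]*1000)))
from cell import bot
print(R.from_rotvec(bot.get_state()["ee_rot"]).as_matrix().round(3))
```

```text
((517.3139038085938, -153.478759765625), (61.53595733642578, 13.66875171661377), 17.904359817504883) [[485.8999938964844, -156.39999389648438], [490.1000061035156, -169.39999389648438], [548.7000122070312, -150.5], [544.5, -137.5]]
((591.642333984375, -188.39239501953125), (13.584997177124023, 77.57355499267578), 18.092330932617188) [[573.0999755859375, -153.60000610351562], [597.2000122070312, -227.39999389648438], [610.0999755859375, -223.1999969482422], [586.0999755859375, -149.39999389648438]]
[ 0.54420415 -0.19433255  0.01      ]
0.11809666574583005 -73.0347886606004
0.11832189551653444 -162.55529334518005
0.11876328767485561 107.53769151378336
0.11950482950088308 17.1231898514841
((419.44598388671875, 97.1524429321289), (39.05239486694336, 33.47336196899414), 68.43708801269531)
[[ 0.905  0.426 -0.001]
 [ 0.426 -0.905  0.001]
 [ 0.    -0.001 -1.   ]]
```

Emit:
send_rows:
  rows:
    - [[160, -200, 30], [0, 0, 0]]
    - [[160, -200, 30], [0, 0, 0]]
    - [[160, -200, 30], [0, 0, 0]]
    - [[160, -200, 30], [0, 0, 0]]
    - [[160, -200, 30], [0, 0, 0]]
    - [[160, -200, 30], [0, 0, 0]]
    - [[160, -200, 30], [0, 0, 0]]
    - [[160, -200, 30], [0, 0, 0]]
  grip: 75
  grip_force: 40

```text
time_s: 0.77
tool_pos: [0.3256, -0.3138, 0.1922]
ee_rot: [-3.063, -0.69, 0.001]
wrist_force: [0.1, -0.7, -0.5]
gripper_width: 0.0749
grasp_force: 0.0
```

Emit:
send_rows:
  rows:
    - [[160, -200, 30], [0, 0, 0]]
    - [[160, -200, 30], [0, 0, 0]]
    - [[160, -200, 30], [0, 0, 0]]
    - [[160, -200, 30], [0, 0, 0]]
    - [[160, -200, 30], [0, 0, 0]]
    - [[160, -200, 30], [0, 0, 0]]
    - [[160, -200, 30], [0, 0, 0]]
    - [[160, -200, 30], [0, 0, 0]]

```text
time_s: 1.43
tool_pos: [0.3866, -0.0663, 0.1627]
ee_rot: [3.064, 0.691, 0.001]
wrist_force: [0.3, -0.6, -0.2]
gripper_width: 0.0753
grasp_force: 0.0
```

Emit:
send_rows:
  rows:
    - [[101, -134, 60], [0, 0, 20]]
    - [[101, -134, 60], [0, 0, 47]]
    - [[101, -134, 60], [0, 0, 47]]
    - [[101, -134, 60], [0, 0, 47]]
    - [[101, -134, 60], [0, 0, 47]]
    - [[101, -134, 60], [0, 0, 47]]
    - [[101, -134, 60], [0, 0, 47]]
    - [[101, -134, 60], [0, 0, 47]]

```text
time_s: 2.1
tool_pos: [0.4211, 0.0957, 0.1024]
ee_rot: [3.083, -0.604, 0.0]
wrist_force: [0.1, 0.3, -0.3]
gripper_width: 0.0749
grasp_force: 0.0
```

Emit:
send_rows:
  rows:
    - [[0, 0, 40], [0, 0, 0]]
    - [[0, 0, 70], [0, 0, 0]]
    - [[0, 0, 88], [0, 0, 0]]
    - [[0, 0, 88], [0, 0, 0]]
    - [[0, 0, 88], [0, 0, 0]]

```text
time_s: 2.52
tool_pos: [0.4201, 0.0952, 0.0142]
ee_rot: [3.083, -0.597, -0.003]
wrist_force: [0.2, 0.2, 0.2]
gripper_width: 0.0748
grasp_force: 0.0
```

Run:
```python
from h import *
from cell import eyes,bot
o=[]
s=eyes.read_camera("side");t=eyes.read_camera("top")
a=cv2.resize(s["frame"][220:320,290:430,::-1],None,fx=4,fy=4);b=cv2.resize(t["frame"][260:340,230:310,::-1],(240,240))
o=np.zeros((400,800,3),np.uint8);o[:,:560]=a;o[:240,560:]=b
cv2.imwrite("pics/pre.png",o);print(bot.get_state()["tool_pos"])
```

```text
[0.42105967 0.09603754 0.01551306]
```

View pics/pre.png

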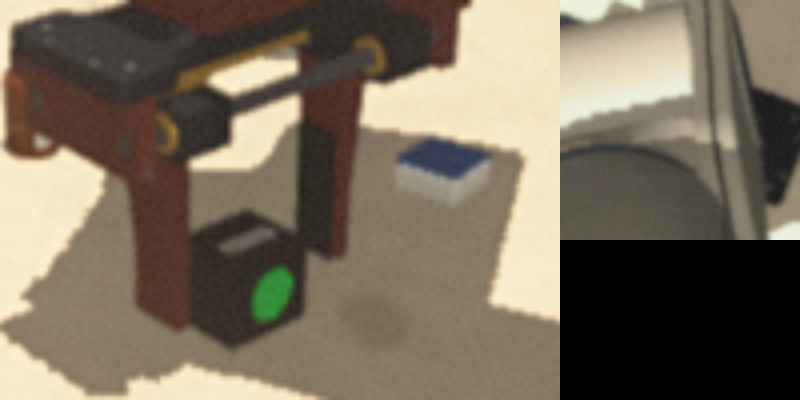

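The fingers straddle the cube across y, with the window at about (272,295) free. I'll close the gripper.

Emit:
send_rows:
  rows:
    - [[0, 0, 0], [0, 0, 0]]
    - [[0, 0, 0], [0, 0, 0]]
    - [[0, 0, 0], [0, 0, 0]]
    - [[0, 0, 0], [0, 0, 0]]
    - [[0, 0, 0], [0, 0, 0]]
    - [[0, 0, 0], [0, 0, 0]]
    - [[0, 0, 0], [0, 0, 0]]
    - [[0, 0, 0], [0, 0, 0]]
  grip: 25
  grip_force: 40

```text
time_s: 3.28
tool_pos: [0.4199, 0.0971, 0.015]
ee_rot: [-3.085, 0.594, -0.001]
wrist_force: [-1.5, 0.7, 6.5]
gripper_width: 0.0396
grasp_force: 40.0
```

Emit:
send_rows:
  rows:
    - [[0, 0, -30], [0, 0, 0]]
    - [[0, 0, -60], [0, 0, 0]]
    - [[0, 0, -60], [0, 0, 0]]
    - [[0, 0, -60], [0, 0, 0]]

```text
time_s: 3.62
tool_pos: [0.4207, 0.0972, 0.0757]
ee_rot: [-3.084, 0.594, -0.005]
wrist_force: [-1.0, -0.1, -1.6]
gripper_width: 0.0398
grasp_force: 40.0
```

Emit:
send_rows:
  rows:
    - [[226, 212, 0], [0, 0, -15]]
    - [[226, 212, 0], [0, 0, -39.5]]
    - [[226, 212, 0], [0, 0, -39.5]]
    - [[226, 212, 0], [0, 0, -39.5]]
    - [[226, 212, 0], [0, 0, -39.5]]
    - [[226, 212, 0], [0, 0, -39.5]]
    - [[226, 212, 0], [0, 0, -39.5]]
    - [[226, 212, 0], [0, 0, -39.5]]

```text
time_s: 4.28
tool_pos: [0.5493, -0.1836, 0.0728]
ee_rot: [-3.103, -0.485, 0.004]
wrist_force: [1.7, -0.2, -0.7]
gripper_width: 0.0395
grasp_force: 40.0
```

Emit:
send_rows:
  rows:
    - [[0, 0, 0], [0, 0, 0]]
    - [[0, 0, 0], [0, 0, 0]]
    - [[0, 0, 10], [0, 0, 0]]
    - [[0, 0, 20], [0, 0, 0]]
    - [[0, 0, 30], [0, 0, 0]]
    - [[0, 0, 30], [0, 0, 0]]
    - [[0, 0, 30], [0, 0, 0]]

```text
time_s: 4.87
tool_pos: [0.5489, -0.1807, 0.0434]
ee_rot: [-3.103, -0.485, 0.004]
wrist_force: [-0.5, 1.3, -1.0]
gripper_width: 0.04
grasp_force: 40.0
```

Run:
```python
from h import *
from cell import eyes,bot
s=eyes.read_camera("side");t=eyes.read_camera("top")
a=cv2.resize(s["frame"][160:260,290:430,::-1],None,fx=4,fy=4);b=cv2.resize(t["frame"][190:280,360:450,::-1],(240,240))
o=np.zeros((400,800,3),np.uint8);o[:,:560]=a;o[:240,560:]=b
cv2.imwrite("pics/pre2.png",o);q=bot.get_state();print(q["tool_pos"],q["ee_rot"],q["wrist_force"],q["joint_positions"])
```

```text
[ 0.54992658 -0.18139259  0.04457672] [-3.10384457e+00 -4.84563951e-01  3.99202176e-04] [ 0.08189155 -0.44538063 -1.27683876] [-3.39169587e-01  6.11584882e-01  1.82376766e+00  1.96078544e-05
  7.06535641e-01  9.21877347e-01]
```

View pics/pre2.png

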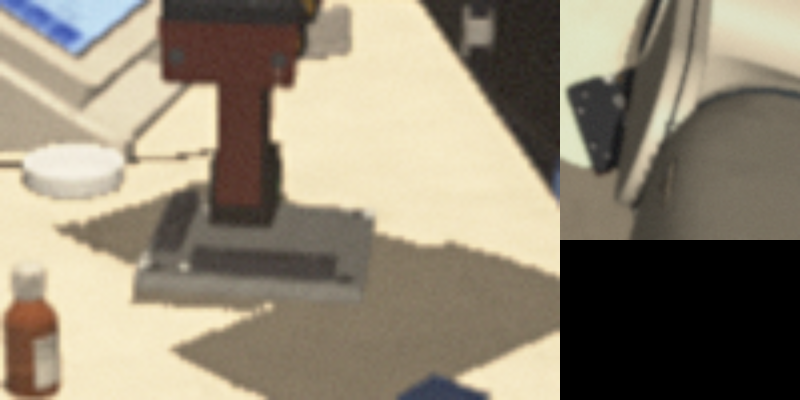

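The cube hovers over the bed clear of both bars, with the fingers near (245,200) in the crop. I'll lower it.

Emit:
send_rows:
  rows:
    - [[0, 0, 8], [0, 0, 0]]
    - [[0, 0, 16], [0, 0, 0]]
    - [[0, 0, 18], [0, 0, 0]]
    - [[0, 0, 18], [0, 0, 0]]
    - [[0, 0, 18], [0, 0, 0]]
    - [[0, 0, 18], [0, 0, 0]]

```text
time_s: 5.47
tool_pos: [0.55, -0.182, 0.0267]
ee_rot: [3.104, 0.483, 0.0]
wrist_force: [0.5, 0.5, -0.9]
gripper_width: 0.0398
grasp_force: 40.0
```

Emit:
send_rows:
  rows:
    - [[0, 0, 1], [0, 0, 0]]
    - [[0, 0, 1], [0, 0, 0]]
    - [[0, 0, 1], [0, 0, 0]]
    - [[0, 0, 1], [0, 0, 0]]

```text
time_s: 5.8
tool_pos: [0.55, -0.182, 0.0258]
ee_rot: [3.104, 0.483, 0.0]
wrist_force: [-0.4, -1.6, -1.1]
gripper_width: 0.0396
grasp_force: 40.0
```

Emit:
send_rows:
  rows:
    - [[4, 0, 0.7], [0, 0, 0]]
    - [[8, 0, 0.7], [0, 0, 0]]
    - [[10, 0, 0.7], [0, 0, 0]]
    - [[11, 0, 0.7], [0, 0, 0]]
    - [[11, 0, 0.7], [0, 0, 0]]
    - [[11, 0, 0.7], [0, 0, 0]]

```text
time_s: 6.3
tool_pos: [0.5607, -0.1786, 0.025]
ee_rot: [3.104, 0.483, 0.001]
wrist_force: [1.4, -0.4, -0.8]
gripper_width: 0.0402
grasp_force: 40.0
```

Emit:
send_rows:
  rows:
    - [[0.5, 0, 0], [0, 0, 0]]
    - [[1, 0, 0], [0, 0, 0]]
    - [[1.5, 0, 0], [0, 0, 0]]
    - [[2, 0, 0], [0, 0, 0]]
    - [[2, 0, 0], [0, 0, 0]]
    - [[2, 0, 0], [0, 0, 0]]

```text
time_s: 6.8
tool_pos: [0.5623, -0.178, 0.025]
ee_rot: [-3.104, -0.483, -0.0]
wrist_force: [-0.6, 0.8, 1.8]
gripper_width: 0.0397
grasp_force: 40.0
```

Emit:
send_rows:
  rows:
    - [[0.5, 0, 0], [0, 0, 0]]
    - [[1, 0, 0], [0, 0, 0]]
    - [[1, 0, 0], [0, 0, 0]]
    - [[1, 0, 0], [0, 0, 0]]

```text
time_s: 7.13
tool_pos: [0.5634, -0.1777, 0.025]
ee_rot: [3.104, 0.483, 0.0]
wrist_force: [-0.3, -0.0, 0.6]
gripper_width: 0.0396
grasp_force: 40.0
```

Emit:
send_rows:
  rows:
    - [[0.5, 0, 0], [0, 0, 0]]
    - [[1, 0, 0], [0, 0, 0]]
    - [[1.5, 0, 0], [0, 0, 0]]
    - [[1.5, 0, 0], [0, 0, 0]]
    - [[1.5, 0, 0], [0, 0, 0]]

```text
time_s: 7.55
tool_pos: [0.5644, -0.1774, 0.025]
ee_rot: [-3.104, -0.483, 0.001]
wrist_force: [-4.6, -2.0, 5.6]
gripper_width: 0.0396
grasp_force: 40.0
```

Emit:
send_rows:
  rows:
    - [[0, -3, 0], [0, 0, 0]]
    - [[0, -6, 0], [0, 0, 0]]
    - [[0, -7, 0], [0, 0, 0]]
    - [[0, -7, 0], [0, 0, 0]]
    - [[0, -7, 0], [0, 0, 0]]

```text
time_s: 7.97
tool_pos: [0.5623, -0.1709, 0.025]
ee_rot: [3.104, 0.483, -0.001]
wrist_force: [-4.2, -3.6, 3.8]
gripper_width: 0.0395
grasp_force: 40.0
```

Emit:
send_rows:
  rows:
    - [[0, -0.5, 0], [0, 0, 0]]
    - [[0, -1, 0], [0, 0, 0]]
    - [[0, -1.5, 0], [0, 0, 0]]
    - [[0, -1.5, 0], [0, 0, 0]]
    - [[0, -1.5, 0], [0, 0, 0]]

```text
time_s: 8.38
tool_pos: [0.5619, -0.1698, 0.025]
ee_rot: [3.103, 0.483, -0.0]
wrist_force: [-4.7, -6.4, 3.4]
gripper_width: 0.0396
grasp_force: 40.0
```

Emit:
send_rows:
  rows:
    - [[0, -0.5, 0], [0, 0, 0]]
    - [[0.5, -1, 0], [0, 0, 0]]
    - [[0.5, -1.5, 0], [0, 0, 0]]
    - [[0.5, -1.5, 0], [0, 0, 0]]
    - [[0.5, -1.5, 0], [0, 0, 0]]

```text
time_s: 8.8
tool_pos: [0.5616, -0.1687, 0.025]
ee_rot: [3.103, 0.484, -0.001]
wrist_force: [-4.4, -7.9, 4.3]
gripper_width: 0.0397
grasp_force: 40.0
```

Run:
```python
from h import *
from cell import eyes,bot
s=eyes.read_camera("side")
cv2.imwrite("pics/e1.png",cv2.resize(s["frame"][180:245,315:395,::-1],None,fx=9,fy=9,interpolation=cv2.INTER_CUBIC));q=bot.get_state();print(q["tool_pos"],q["ee_rot"],q["wrist_force"],q["moment"])
```

```text
[ 0.56167184 -0.16869018  0.02504716] [ 3.10295018e+00  4.83552297e-01 -1.16491510e-03] [-4.56237852 -7.42892503  4.3276227 ] [-1.43334941  0.92144428 -0.01960444]
```

View pics/e1.png

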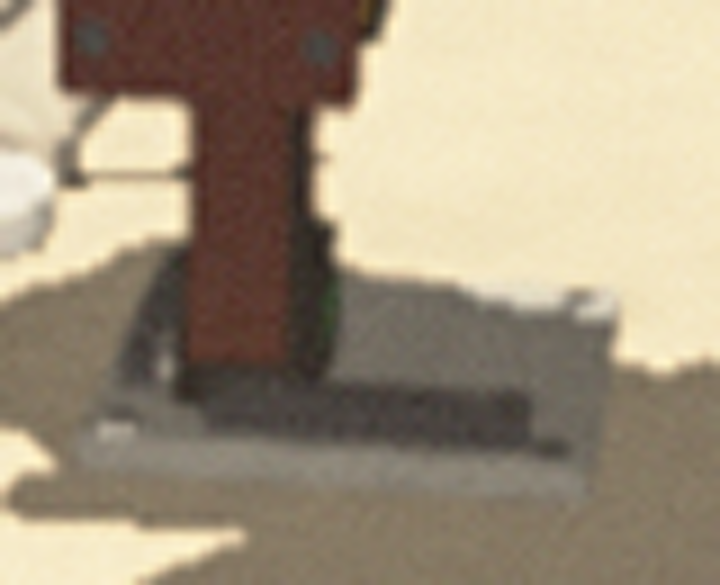

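The cube is in the corner region, with the window side (green, at about (330,300)) facing the open side. It may still be sliding in y, so I'll push further and watch whether the motion stops.

Emit:
send_rows:
  rows:
    - [[0, -0.5, 0], [0, 0, 0]]
    - [[0, -1, 0], [0, 0, 0]]
    - [[0, -1, 0], [0, 0, 0]]
    - [[0, -1, 0], [0, 0, 0]]

```text
time_s: 9.18
tool_pos: [0.5617, -0.1686, 0.0251]
ee_rot: [3.102, 0.484, -0.0]
wrist_force: [-4.0, -12.7, 3.3]
gripper_width: 0.0398
grasp_force: 40.0
```

Emit:
send_rows:
  rows:
    - [[0, -0.5, 0], [0, 0, 0]]
    - [[0, -1, 0], [0, 0, 0]]
    - [[0, -1, 0], [0, 0, 0]]
    - [[0, -1, 0], [0, 0, 0]]

```text
time_s: 9.52
tool_pos: [0.5617, -0.1685, 0.0251]
ee_rot: [3.1, 0.484, 0.001]
wrist_force: [-4.8, -16.8, -0.1]
gripper_width: 0.0396
grasp_force: 40.0
```

Emit:
send_rows:
  rows:
    - [[0, -0.5, 0], [0, 0, 0]]
    - [[0, -1, 0], [0, 0, 0]]
    - [[0, -1, 0], [0, 0, 0]]
    - [[0, -1, 0], [0, 0, 0]]

```text
time_s: 9.85
tool_pos: [0.5617, -0.1685, 0.0251]
ee_rot: [3.099, 0.484, 0.002]
wrist_force: [-4.1, -21.4, -0.5]
gripper_width: 0.0395
grasp_force: 40.0
```

Emit:
send_rows:
  rows:
    - [[0, 0.7, 0], [0, 0, 0]]
    - [[0.5, 1.5, 0], [0, 0, 0]]
    - [[1, 1.5, 0], [0, 0, 0]]
    - [[1, 1.5, 0], [0, 0, 0]]
    - [[1, 1.5, 0], [0, 0, 0]]

```text
time_s: 10.27
tool_pos: [0.5617, -0.1685, 0.0251]
ee_rot: [3.101, 0.484, -0.003]
wrist_force: [-8.0, -17.0, 4.9]
gripper_width: 0.0397
grasp_force: 40.0
```

Emit:
send_rows:
  rows:
    - [[0.5, 0, 0], [0, 0, 0]]
    - [[1, 0, 0], [0, 0, 0]]
    - [[1, 0, 0], [0, 0, 0]]
    - [[1, 0, 0], [0, 0, 0]]

```text
time_s: 10.6
tool_pos: [0.5617, -0.1685, 0.0251]
ee_rot: [3.101, 0.485, -0.005]
wrist_force: [-12.2, -18.6, 6.9]
gripper_width: 0.0398
grasp_force: 40.0
```

Emit:
send_rows:
  rows:
    - [[0.5, 0, 0], [0, 0, 0]]
    - [[1, 0, 0], [0, 0, 0]]
    - [[1, 0, 0], [0, 0, 0]]
    - [[1, 0, 0], [0, 0, 0]]

```text
time_s: 10.93
tool_pos: [0.5618, -0.1685, 0.0251]
ee_rot: [3.101, 0.485, -0.008]
wrist_force: [-14.0, -21.1, 10.2]
gripper_width: 0.0397
grasp_force: 40.0
```

Both contacts are now hard: about 20 N in x and 16 N in y, with no motion. The hard x push acts high on the cube and could pitch it in the pads. I'll relieve the push, open the fingers a little so the cube settles flat, then regrip harder and press gently.

Emit:
send_rows:
  rows:
    - [[-2, 2, 0], [0, 0, 0]]
    - [[-4.5, 3.5, 0], [0, 0, 0]]
    - [[-4.5, 3.5, 0], [0, 0, 0]]
    - [[-4.5, 3.5, 0], [0, 0, 0]]

```text
time_s: 11.27
tool_pos: [0.5617, -0.1699, 0.025]
ee_rot: [3.104, 0.483, 0.001]
wrist_force: [0.1, -1.3, 1.8]
gripper_width: 0.0398
grasp_force: 40.0
```

Emit:
send_rows:
  rows:
    - [[0, 0, 0], [0, 0, 0]]
    - [[0, 0, 0], [0, 0, 0]]
    - [[0, 0, 0], [0, 0, 0]]
    - [[0, 0, 0], [0, 0, 0]]
    - [[0, 0, 0], [0, 0, 0]]
  grip: 46

```text
time_s: 11.68
tool_pos: [0.5614, -0.1697, 0.0249]
ee_rot: [-3.104, -0.484, -0.0]
wrist_force: [-0.3, -0.2, -0.7]
gripper_width: 0.046
grasp_force: 0.0
```

Emit:
send_rows:
  rows:
    - [[0, 0, 0], [0, 0, 0]]
    - [[0, 0, 0], [0, 0, 0]]
    - [[0, 0, 0], [0, 0, 0]]
    - [[0, 0, 0], [0, 0, 0]]
    - [[0, 0, 0], [0, 0, 0]]
    - [[0, 0, 0], [0, 0, 0]]
  grip: 30
  grip_force: 60

```text
time_s: 12.18
tool_pos: [0.5613, -0.1699, 0.0249]
ee_rot: [-3.104, -0.483, 0.0]
wrist_force: [-0.4, 0.2, -0.7]
gripper_width: 0.0394
grasp_force: 60.0
```

Next I'll push gently into both stops.

Emit:
send_rows:
  rows:
    - [[0.5, -1, 0], [0, 0, 0]]
    - [[1, -2, 0], [0, 0, 0]]
    - [[1, -3, 0], [0, 0, 0]]
    - [[1, -3, 0], [0, 0, 0]]
    - [[1, -3, 0], [0, 0, 0]]

```text
time_s: 12.6
tool_pos: [0.5613, -0.1687, 0.025]
ee_rot: [3.101, 0.484, -0.0]
wrist_force: [-2.3, -11.6, -2.5]
gripper_width: 0.0394
grasp_force: 60.0
```

Emit:
send_rows:
  rows:
    - [[0.5, 0, 0], [0, 0, 0]]
    - [[1, 0, 0], [0, 0, 0]]
    - [[1.5, 0, 0], [0, 0, 0]]
    - [[1.5, 0, 0], [0, 0, 0]]
    - [[1.5, 0, 0], [0, 0, 0]]

```text
time_s: 13.02
tool_pos: [0.5614, -0.1687, 0.025]
ee_rot: [3.102, 0.485, -0.004]
wrist_force: [-7.1, -13.9, 1.2]
gripper_width: 0.0393
grasp_force: 60.0
```

Run:
```python
from h import *
from cell import eyes,bot
s=eyes.read_camera("side")
cv2.imwrite("pics/e2.png",cv2.resize(s["frame"][180:245,315:395,::-1],None,fx=9,fy=9,interpolation=cv2.INTER_CUBIC));q=bot.get_state();print(q["tool_pos"],q["wrist_force"],q["moment"],q["grasp_force"])
```

```text
[ 0.56137052 -0.16868633  0.02501731] [ -6.32893495 -15.37836768   1.48077711] [-2.78115882  1.07737435 -0.03413246] 60.00174164772034
```

View pics/e2.png

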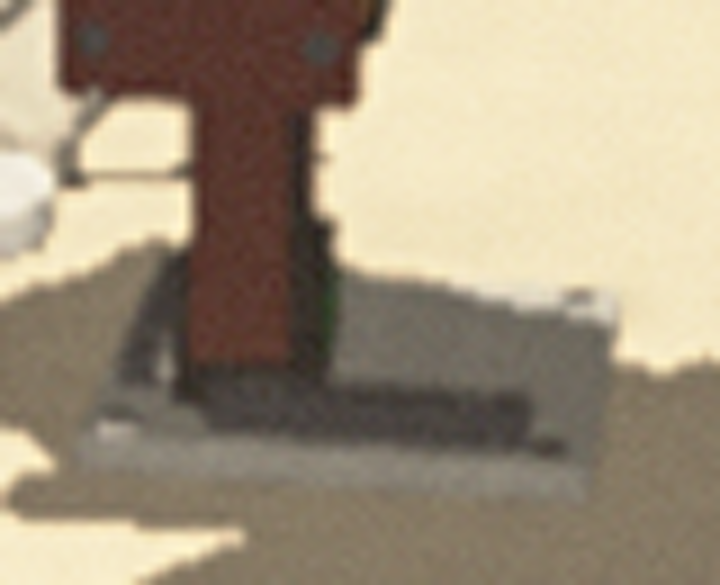

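The cube sits in the corner with its edge near (330,300) vertical and the window (green) facing away from the back stop. Both contact forces are steady.

Emit:
send_rows:
  rows:
    - [[0.5, 0, 0], [0, 0, 0]]
    - [[0.5, 0, 0], [0, 0, 0]]
    - [[0.5, 0, 0], [0, 0, 0]]
    - [[0.5, 0, 0], [0, 0, 0]]

```text
time_s: 13.4
tool_pos: [0.5614, -0.1687, 0.025]
ee_rot: [3.102, 0.485, -0.005]
wrist_force: [-8.4, -15.5, 2.9]
gripper_width: 0.0396
grasp_force: 60.0
```

```bash
python3 -c "
from cell import job
print(job.job_done())"
```

```text
the job is handed in; nothing more can be done
None
```

I handed the job in at about 13.4 s with the cube still gripped at 60 N and pressed into the corner at roughly 11–13 N towards each stop (wrist reading), window facing away from the back stop; no verdict was returned.

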